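# Turn the sideways case against the stop post

### The arm

A 7-joint arm with a two-finger parallel gripper is mounted at the origin on a cart in front of the work surface, level with it; the furniture and walls round the work are solid. World frame = base frame: x ahead of the robot, y to its left, z up, the work surface at z = 0. Lengths are in m, angles in degrees, forces in N, time in s.
With the tool pointing down it reaches from about 0.425 to 0.875 m from the base axis. Payload 4.7 kg.
Tool frame: the origin (TCP) lies midway between the tips of the shut fingers; the grasp point (between the pads) lies 19 mm behind it (env.grip_point_offset is the distance from the TCP to the grasp point, in m); z points along the fingers, y is the line along which they close (so a half turn about z gives the same grasp; the last joint's range is limited). The gripper opens to 87 mm and grips with 3 to 60 N. Pads are 19 mm wide; open, the fingers measure 117 mm over their backs; the gripper's body (75 mm by 190 mm) begins 51 mm behind the grasp point.
Start: joints at [75.464, 18.392, -4.016, 83.108, 1.295, 78.541, -3.26], TCP at [0.172, -0.627, 0.223] pointing down, gripper open.
Joint ranges: [-163.93, 163.93], [-17.29, 119.83], [-79.2, 71.16], [3.27, 140.29], [-89.18, 269.18], [5.43, 117.66], [-154.24, 154.24]. Speed limits (degrees/s): [147.25, 147.25, 180, 180, 180, 180, 180].

### API

Orientations are given as [roll, pitch, yaw] about the fixed x, y, z axes, in that order (R = Rz(yaw) Ry(pitch) Rx(roll)).
In Python, from cell import env gives the robot as it stands.
- The arm moves only by the shell command python3 -m jog 'ROWS' [FORCE]. ROWS is JSON, a list of rows, each a list of 7 numbers: the shift along the tool's x, y, z in m, then the turn, a rotation vector about the tool's x, y, z in rad, then the finger opening in m, from 0 to 0.087. A call has 1 to 12 rows; each row shifts and turns the commanded pose from where the row before left it, along the tool's axes as they then stand; what a row does not reach is not made up. A row lasts 1/12 s, in which the tool goes at most 41.7 mm and 7.16 degrees, less where a joint would pass 70% of its speed; a pose out of reach is approached as far as the arm can. A call is refused whole if a number of a shift passes 0.0417 or a number of a turn 0.125, either way. A call with a gripper value outside its range is refused whole. The fingers move at their own pace and stop on an object; FORCE is the grip in N (left out, the last holds). Time passes only in rows, so rows that do not move let the fingers close. It gives the time, the measured TCP pose, the force, the opening and the grip force at its end, in the units of the state.
- env.get_obs(): the state, without advancing time (a new reading comes with each control period).
- env.read_camera(name): name is "scene" or "top" or "wrist"; returns the picture (400x640x3 uint8, blue, green, red); there is no depth.
- env.get_calibration(name): a dict with "fov_y" (degrees; the focal length in pixels is half the picture's height over the tangent of half this angle, whatever the lens; pixels are square), "cx", "cy" (the principal point, pixels), "pose" (4x4, takes a point from camera to world coordinates). Camera axes: x right, y up, looking along -z (the intrinsics and any distortion apply to the point x, -y, -z); pixel columns grow to the right and rows downward; lengths in m; the calibration is good to about 2 mm. The wrist camera is an equidistant fisheye: a pixel r from the principal point sees the ray r / f radians off the axis. A picture is of the moment at which its call begins: read the wrist's pose just before it. get_calibration takes no time and is no camera call; for the wrist camera it gives the pose at the moment of the call.
- env.sign_off(): hands the job in; it is judged then, once.
The state is a dict: "time_s": time; "qpos": joint angles; "joint_velocities": joint speeds; "effort": joint torques, N m; "tool_pos": TCP position; "tool_rot": TCP orientation; "force": force on the tool from outside, world axes, zero at the start; "wrist_torque": the same for the moment, N m; "grip_width": finger opening in m; "grasp_force": force on a finger pad.
Only numpy, scipy, OpenCV 4.12 (cv2) and the standard library are available. Lean on these libraries where they do the work, as an engineer would, in place of code of your own. Each camera call takes 0.05 s, during which the arm holds its last target. There are 200 camera calls.

### The job

The yellow case that stands against the steel post is sideways, with its clasp to the left. Without lifting it, push the near end of its clasp side to the right so that it pivots against the post through a quarter turn: its clasp side then faces the front of the table, it stands square to the post's foot plate, and its hinged back is against or close to the post. Leave the other yellow case and the spice jar at the right end of the table where they are, and let go of the case.

Things in the scene. Friction and masses are not known exactly. Their poses are not given: they have to be found in the camera images.
- case: Yellow case by the post, 0.2 to 0.45 kg. Origin: centre of its underside, z up. -x: clasp side, flat 57 mm out (tongue at its middle to 72); +x: hinged back, 60 mm out; ends at y = +-86 mm; 93 mm high, widest 31 to 65 mm up. Starts left of the post, x axis -90 deg from the post's, back 1 to 17 mm off the post (10 to 26 mm from its +y end). Ends with x along the post's x (+90 deg).
- post: Upright round steel stop post fixed to the table, 20 mm in diameter, 78 mm high. Origin on its axis at table height, z up; +x points away from the front edge of the table, +y left along it. Its rectangular foot plate, 4 mm thick, edges along x and y, reaches 28 mm to +x, 55 mm to -y and 8 mm to the other sides, so the case never meets it. The case also slides along the post as it turns.
- spare_case: Second yellow case of the same make and size as the first, standing alone on the left-hand table, not near the post. Origin at the centre of its underside. Leave it where it is.
- spice_jar: Clear spice jar with a white cap, 47 mm in diameter and 98 mm high, at the right end of the table. Origin at the centre of its underside. Leave it where it is.
Not all that is in view belongs to the job. Leave any blue look-alike of the post alone.

How it is judged (in metres and radians):
On the way:
1. the case presses on the post while it is about half turned (between 25 and 65 degrees from its final direction) (angle between the x axis of case and the x axis of post, either way round between 0.436 and 1.134 rad and contact force between case and post above 0.2 N), for 0.1 s.
At the end, for the whole second after the job is handed in: The case rests flat on the table in front of the post, its x axis within 10 degrees of the post's x axis with the clasp side to the front of the table; the post stands behind its back, within the length of the back, with at most 20 mm between them (angle between the x axis of case and the x axis of post, either way round below 0.176 rad and x of post in the frame of case between 0.05 and 0.09 m and y of post in the frame of case between -0.09 and 0.09 m and x of case in the frame of post below -0.05 m and angle between case's own z axis and vertical below 0.05 rad and height (world z) of case below 0.01 m and linear speed of case below 0.01 m/s); the robot touches nothing.
It fails at once if the case is lifted or tipped (15 mm up or 12 degrees) (height (world z) of case above 0.015 m or angle between case's own z axis and vertical above 0.21 rad).
It fails at once if the other yellow case is shifted by more than 20 mm (distance of spare_case from where it was at the start of the episode above 0.02 m).
It fails at once if the spice jar is shifted by more than 20 mm or tipped (distance of spice_jar from where it was at the start of the episode above 0.02 m or angle between spice_jar's own z axis and vertical above 0.3 rad).
It also fails if it takes over 32 s, if anything falls off the work surface, if the arm or the gripper's body presses on something with over 40 N, if the wrist force passes 120 N, or if a joint passes its speed limit or range.

## Working session

There is one attempt and no reset: what is moved stays moved. The work goes in short steps, Python scripts to look and compute and a shell command to move; the robot and the scene stay as the last step left them, time stands still between calls to the robot, and variables do not carry over. Pictures are saved under pics/ and viewed, at most 10 in all, crops included, and the job is handed in when it is done.

```bash
mkdir -p pics; ls; python3 - <<'E'
from cell import env
import cv2
for n in("scene","top"):
    cv2.imwrite(f"pics/{n}0.png",env.read_camera(n)); c=env.get_calibration(n); print(n,c)
o=env.get_obs(); print(o)
E
```

```text
pics
scene {'fov_y': 51.09562001106116, 'cx': 319.8144796254158, 'cy': 196.07689031112085, 'pose': array([[-5.38976006e-01,  3.94506130e-01, -7.44224280e-01,
        -2.15979248e-01],
       [-8.42320900e-01, -2.53067734e-01,  4.75869965e-01,
         7.60692606e-01],
       [-6.05534117e-04,  8.83358158e-01,  4.68698195e-01,
         5.46840126e-01],
       [ 0.00000000e+00,  0.00000000e+00,  0.00000000e+00,
         1.00000000e+00]])}
top {'fov_y': 46.87756040809024, 'cx': 319.60229839955986, 'cy': 203.621750378651, 'pose': array([[-0.00778429,  0.98908086, -0.14716816,  0.41353379],
       [-0.99996353, -0.00821674, -0.00233081,  0.23435035],
       [-0.0035146 ,  0.14714465,  0.98910874,  1.11703712],
       [ 0.        ,  0.        ,  0.        ,  1.        ]])}
{'time_s': 0.1, 'qpos': array([75.46398566, 18.43637163, -4.01702769, 83.16683308,  1.29629977,
       78.54196525, -3.25998721]), 'joint_velocities': array([-0.10708691, -0.0839027 ,  0.02790784, -0.20614733, -0.03353397,
        0.02655218,  0.03375736]), 'effort': array([-5.93198965e-04, -4.92573774e+01, -4.06093905e-01, -3.13401997e+01,
       -6.42250967e-02,  3.94282106e-02,  7.34303831e-05]), 'tool_pos': array([ 0.17182675, -0.626365  ,  0.22156289]), 'tool_rot': array([-1.79900141e+02,  6.24422897e-03,  1.53472825e+01]), 'force': array([-0.19974727,  0.31073803, -1.06672273]), 'wrist_torque': array([ 0.00115181, -0.0120228 ,  0.00882936]), 'grasp_force': 0.0, 'grip_width': 0.08697789743410332}
```

View pics/top0.png

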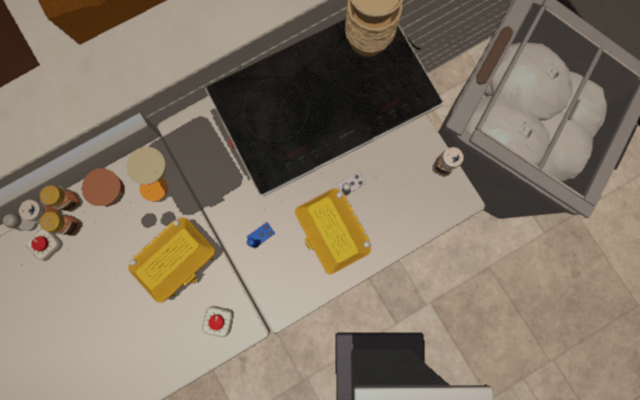

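View pics/scene0.png

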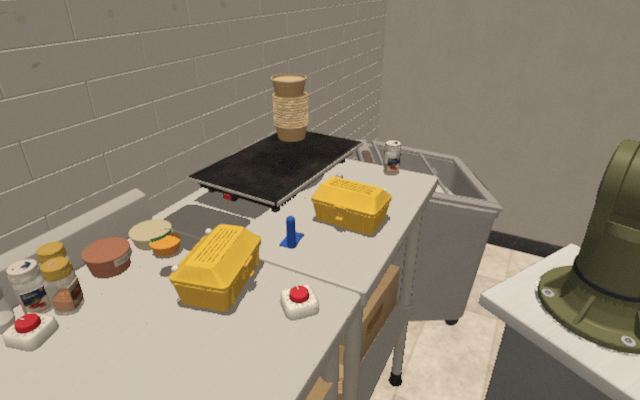

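Top view: the case is at about (333,231), with its clasp at (308,243) and the steel post at (347,187). There is a blue decoy at (260,235), the spare case at (172,260) and the jar at (450,158). I'll enlarge the area around the case and post.

```bash
python3 - <<'E'
import cv2
i=cv2.imread("pics/top0.png")[165:285,230:390]
cv2.imwrite("pics/c0.png",cv2.resize(i,None,fx=5,fy=5,interpolation=cv2.INTER_CUBIC))
E
```

```text
(no output)
```

View pics/c0.png

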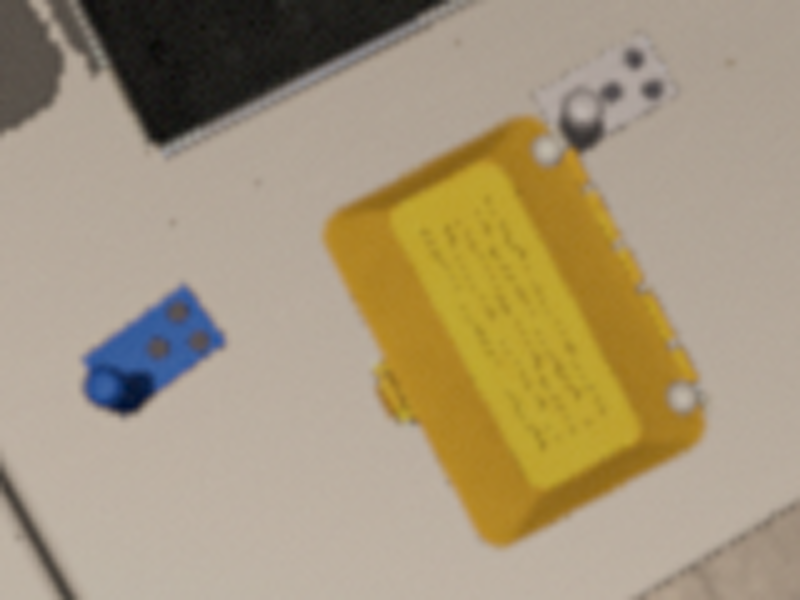

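```bash
cat > h.py <<'E'
import numpy as np
from cell import env
def world(uv,z,n="top"):
    c=env.get_calibration(n); f=200/np.tan(np.radians(c["fov_y"]/2)); P=c["pose"]
    uv=np.atleast_2d(uv).astype(float)
    d=np.c_[(uv[:,0]-c["cx"])/f,-(uv[:,1]-c["cy"])/f,-np.ones(len(uv))]@P[:3,:3].T
    return P[:3,3]+d*((z-P[2,3])/d[:,2])[:,None]
E
python3 - <<'E'
from h import *
np.set_printoptions(precision=4,suppress=True)
cr=lambda a:np.array(a)/5.+[230,165]-0.4
print("post",world(cr([[583,103]]),.078))
pl=world(cr([[535,95],[640,35],[678,90]]),.004);print("plate",pl)
for a,b in((0,1),(2,1)):
    d=pl[b]-pl[a];print(np.degrees(np.arctan2(d[1],d[0])),np.hypot(*d[:2]))
e=(pl[1]-pl[0])[:2];  yaw=np.arctan2(-e[1],-e[0])-np.pi/2;print("yaw post",np.degrees(yaw))
R=np.array([[np.cos(yaw),-np.sin(yaw)],[np.sin(yaw),np.cos(yaw)]])
for p,l in zip(pl,([28,8],[28,-55],[-8,-55])):print("origin est",p[:2]-R@np.array(l)/1000)
# lines: left side, back; top-panel corners z=.093
# edges widest z~.05
E_=world(cr([[332,245],[478,535],[520,543],[695,448],[545,120],[702,400],[340,212],[510,118]]),.05);print(E_)
for a,b in((0,1),(2,3),(6,7)):
    d=E_[b]-E_[a];print(np.degrees(np.arctan2(d[1],d[0])))
print("lid",world(cr([[390,210],[485,165],[638,435],[540,488]]),.093))
print("edge right front of table",world(cr([[640,598],[798,500]]),0), world([[485,208],[268,333]],0))
print("jar",world([[447,164]],.0),"blue",world(cr([[110,388]]),.07), "spare",world([[172,262]],.05))
E
```

```text
post [[0.6103 0.1756 0.078 ]]
plate [[0.6285 0.1949 0.004 ]
 [0.6581 0.1427 0.004 ]
 [0.6304 0.1246 0.004 ]]
-60.37358142860357 0.05997432933386797
33.125328730935436 0.03312813733494622
yaw post 29.626418571396442
origin est [0.6081 0.1741]
origin est [0.6066 0.1767]
origin est [0.6102 0.1764]
[[0.5492 0.2921 0.05  ]
 [0.4149 0.2253 0.05  ]
 [0.4112 0.2061 0.05  ]
 [0.4537 0.1251 0.05  ]
 [0.6076 0.192  0.05  ]
 [0.4758 0.1213 0.05  ]
 [0.5647 0.2883 0.05  ]
 [0.6087 0.2084 0.05  ]]
-153.55738603555878
-62.274120082885126
-61.19631418721086
lid [[0.5594 0.2637 0.093 ]
 [0.5795 0.2209 0.093 ]
 [0.458  0.1545 0.093 ]
 [0.4351 0.1981 0.093 ]]
edge right front of table [[0.3847 0.1479 0.    ]
 [0.4304 0.0711 0.    ]] [[ 0.5656 -0.1667  0.    ]
 [ 0.2732  0.3607  0.    ]]
jar [[ 0.6763 -0.0794  0.    ]] blue [[0.4822 0.3917 0.07  ]] spare [[0.4395 0.5771 0.05  ]]
```

```bash
r='[0.037,-0.004,0,0,0,-0.062,0.087]'; python3 -m jog '[[0.037,-0.004,0,0,0,-0.062,0.087],[0.037,-0.004,0,0,0,-0.062,0.087],[0.037,-0.004,0,0,0,-0.062,0.087],[0.037,-0.004,0,0,0,-0.062,0.087],[0.037,-0.004,0,0,0,-0.062,0.087],[0.037,-0.004,0,0,0,-0.062,0.087],[0.037,-0.004,0,0,0,-0.062,0.087],[0.037,-0.004,0,0,0,-0.062,0.087],[0.037,-0.004,0,0,0,-0.062,0.087],[0.037,-0.004,0,0,0,-0.062,0.087],[0.037,-0.004,0,0,0,-0.062,0.087],[0.037,-0.004,0,0,0,-0.062,0.087]]'
```

```text
time_s: 1.1
tool_pos: [0.5019, -0.3386, 0.222]
tool_rot: [-180.0, -0.0, 58.2]
force: [-0.1, 0.2, 0.2]
grip_width: 0.0871
grasp_force: 0.0
```

```bash
python3 -m jog '[[0.037,-0.004,0,0,0,-0.062,0.087],[0.037,-0.004,0,0,0,-0.062,0.087],[0.037,-0.004,0,0,0,-0.062,0.087],[0.037,-0.004,0,0,0,-0.062,0.087],[0.037,-0.004,0,0,0,-0.062,0.087],[0.037,-0.004,0,0,0,-0.062,0.087],[0.037,-0.004,0,0,0,-0.062,0.087],[0.037,-0.004,0,0,0,-0.062,0.087],[0.037,-0.004,0,0,0,-0.062,0.087],[0.037,-0.004,0,0,0,-0.062,0.087],[0.037,-0.004,0,0,0,-0.062,0.087],[0.037,-0.004,0,0,0,-0.062,0.087]]'
cat >> h.py <<'E'
np.set_printoptions(precision=4,suppress=True)
YAW=29.0; POST=np.array([.609,.176])
def delta(x,y,z,yaw,frm=None):
    "total shift in present tool axes and turn about tool z to reach target"
    o=env.get_obs(); p,r=(o["tool_pos"],o["tool_rot"][2]) if frm is None else frm
    a=np.radians(r); d=np.array([x,y,z])-p
    ang=(yaw-r+180)%360-180
    return [d[0]*np.cos(a)+d[1]*np.sin(a), d[0]*np.sin(a)-d[1]*np.cos(a), -d[2], -np.radians(ang)]
def u(a): a=np.radians(a); return np.array([np.cos(a),np.sin(a)])
E
python3 - <<'E'
from h import *
print(np.array(delta(.449,.286,.222,119)))
E
```

```text
time_s: 2.1
tool_pos: [0.5486, 0.0953, 0.2221]
tool_rot: [-180.0, -0.0, 100.8]
force: [1.1, -0.1, 0.7]
grip_width: 0.0868
grasp_force: 0.0
[ 0.206  -0.0621  0.0001 -0.318 ]
```

```bash
python3 -m jog '[[0.0343,-0.0104,0,0,0,0,0.087],[0.0343,-0.0104,0,0,0,0,0.087],[0.0343,-0.0104,0,0,0,0,0.087],[0.0343,-0.0104,0,0,0,0,0.087],[0.0343,-0.0104,0,0,0,0,0.087],[0.0343,-0.0104,0,0,0,0,0.087],[0,0,0,0,0,-0.106,0.087],[0,0,0,0,0,-0.106,0.087],[0,0,0,0,0,-0.106,0.087],[0,0,0.03,0,0,0,0.087],[0,0,0.03,0,0,0,0.087],[0,0,0.02,0,0,0,0.087]]'
python3 - <<'E'
from h import *
import cv2
print(np.array(delta(.449,.286,.035,119)))
cv2.imwrite("pics/w1.png",env.read_camera("wrist"))
cv2.imwrite("pics/s1.png",env.read_camera("scene"))
E
```

```text
time_s: 3.1
tool_pos: [0.449, 0.2834, 0.14]
tool_rot: [-179.9, 0.0, 118.8]
force: [-0.6, 0.5, -1.2]
grip_width: 0.0867
grasp_force: 0.0
[ 0.0023  0.0013  0.105  -0.0032]
```

View pics/w1.png

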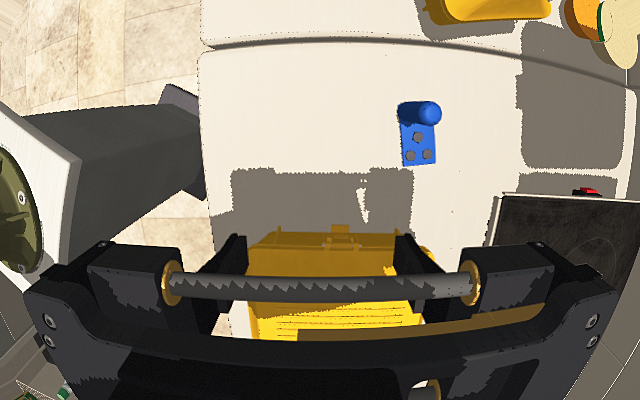

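The wrist view shows the clasp tongue at (341,235), between the two fingertips at about (240,240) and (400,240), with the near finger closer to the case's near end. That is the planned straddle, so I'll lower.

```bash
python3 -m jog '[[0.001,0,0.03,0,0,0,0.087],[0.001,0.001,0.03,0,0,0,0.087],[0,0,0.025,0,0,0,0.087],[0,0,0.02,0,0,0,0.087],[0,0,0,0,0,0,0.087]]'
python3 - <<'E'
from h import *
import cv2
i=env.read_camera("scene")[150:270,230:430]
cv2.imwrite("pics/s2.png",cv2.resize(i,None,fx=4,fy=4,interpolation=cv2.INTER_CUBIC))
E
```

```text
time_s: 3.62
tool_pos: [0.448, 0.2851, 0.035]
tool_rot: [-179.7, -0.0, 118.8]
force: [-0.8, -1.2, 0.2]
grip_width: 0.0868
grasp_force: 0.0
```

View pics/s2.png

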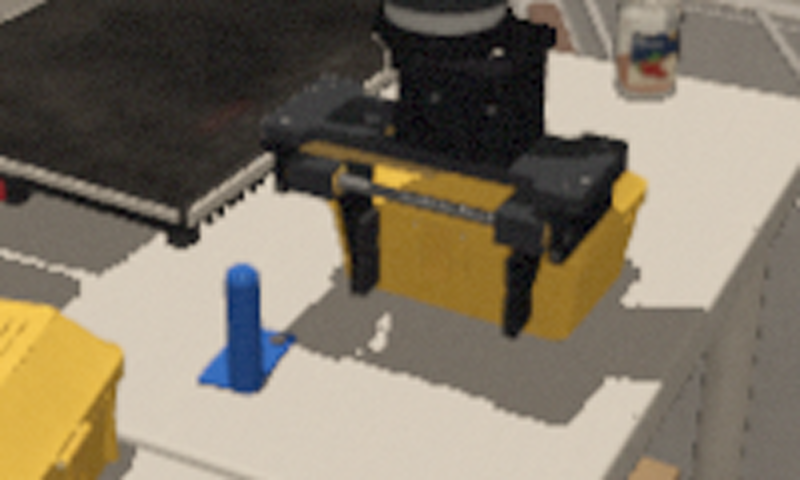

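The fingers straddle the clasp side and are clear of it. Closing in until the case meets the post.

```bash
python3 -m jog '[[-0.006,0,0,0,0,0,0.087],[-0.006,0,0,0,0,0,0.087],[-0.006,0,0,0,0,0,0.087],[-0.004,0,0,0,0,0,0.087],[-0.003,0,0,0,0,0,0.087],[-0.003,0,0,0,0,0,0.087]]'; python3 -m jog '[[-0.002,0,0,0,0,0,0.087],[-0.002,0,0,0,0,0,0.087]]';python3 -m jog '[[-0.002,0,0,0,0,0,0.087],[-0.002,0,0,0,0,0,0.087]]';python3 -m jog '[[-0.002,0,0,0,0,0,0.087]]'
```

```text
time_s: 4.17
tool_pos: [0.4636, 0.2619, 0.0381]
tool_rot: [180.0, -0.0, 118.8]
force: [-2.3, 1.8, 0.8]
grip_width: 0.0869
grasp_force: 1.0
time_s: 4.33
tool_pos: [0.4649, 0.2595, 0.0378]
tool_rot: [180.0, -0.1, 118.9]
force: [-1.6, 3.7, 2.0]
grip_width: 0.0868
grasp_force: 1.6
time_s: 4.5
tool_pos: [0.4671, 0.2559, 0.0378]
tool_rot: [180.0, -0.0, 118.9]
force: [-1.5, 2.9, 2.3]
grip_width: 0.087
grasp_force: 1.6
time_s: 4.58
tool_pos: [0.4682, 0.254, 0.0377]
tool_rot: [180.0, -0.0, 118.9]
force: [-1.3, 3.8, 2.4]
grip_width: 0.0869
grasp_force: 1.8
```

```bash
python3 -m jog '[[-0.002,0,0,0,0,0,0.087],[-0.002,0,0,0,0,0,0.087]]';python3 -m jog '[[-0.002,0,0,0,0,0,0.087]]'; python3 - <<'E'
from h import *
import cv2
print(env.get_obs()["wrist_torque"])
i=env.read_camera("wrist"); cv2.imwrite("pics/w3.png",i)
i=env.read_camera("top")[150:300,230:430]; cv2.imwrite("pics/t3.png",cv2.resize(i,None,fx=4,fy=4,interpolation=cv2.INTER_CUBIC))
E
```

```text
time_s: 4.75
tool_pos: [0.4683, 0.2531, 0.0378]
tool_rot: [180.0, -0.3, 119.0]
force: [-7.9, 10.2, 2.7]
grip_width: 0.0872
grasp_force: 6.2
time_s: 4.83
tool_pos: [0.4682, 0.2528, 0.0378]
tool_rot: [180.0, -0.4, 119.1]
force: [-10.4, 12.6, 3.8]
grip_width: 0.087
grasp_force: 7.7
[2.6221 1.7249 0.4766]
```

View pics/t3.png

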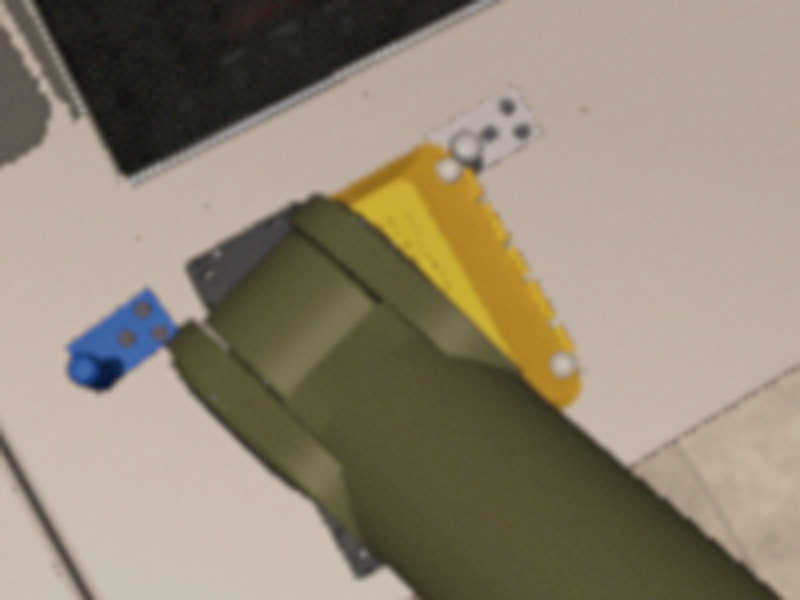

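The case has met the post. The force is rising to 16 N while the tool has stopped, and the geometry fits the model: the post is 136 mm from the TCP across the case. Now I'll turn about the post, easing the preload first.

```bash
python3 -m jog '[[0.003,0,0,0,0,0,0.087],[-0.0036,-0.0054,0,0,0,-0.052,0.087],[-0.0046,-0.0054,0,0,0,-0.052,0.087],[-0.0045,-0.0054,0,0,0,-0.052,0.087],[-0.0044,-0.0054,0,0,0,-0.052,0.087],[-0.0043,-0.0054,0,0,0,-0.052,0.087]]'
python3 - <<'E'
from h import *
o=env.get_obs();a=o["tool_rot"][2];d=POST-o["tool_pos"][:2]
print("post in case axes",d@u(a+180),d@u(a-90),"F",o["force"][:2]@u(a))
E
```

```text
time_s: 5.43
tool_pos: [0.4582, 0.2195, 0.0376]
tool_rot: [180.0, -0.2, 134.0]
force: [-5.6, 6.5, 4.3]
grip_width: 0.087
grasp_force: 3.9
post in case axes 0.1360476095209755 0.0783286690297401 F 8.562673882947697
```

```bash
python3 -m jog '[[-0.0042,-0.0054,0,0,0,-0.052,0.087],[-0.0041,-0.0054,0,0,0,-0.052,0.087],[-0.004,-0.0054,0,0,0,-0.052,0.087],[-0.0039,-0.0054,0,0,0,-0.052,0.087],[-0.0038,-0.0054,0,0,0,-0.052,0.087],[-0.0037,-0.0054,0,0,0,-0.052,0.087],[-0.0036,-0.0054,0,0,0,-0.052,0.087]]'
python3 - <<'E'
from h import *
import cv2
o=env.get_obs();a=o["tool_rot"][2];d=POST-o["tool_pos"][:2]
print("post in case axes",d@u(a+180),d@u(a-90),"F",o["force"][:2]@u(a))
i=env.read_camera("top")[150:300,230:430]; cv2.imwrite("pics/t4.png",cv2.resize(i,None,fx=4,fy=4,interpolation=cv2.INTER_CUBIC))
E
```

```text
time_s: 6.02
tool_pos: [0.4562, 0.172, 0.0374]
tool_rot: [-179.9, -0.2, 154.8]
force: [-6.1, 3.6, 6.0]
grip_width: 0.0874
grasp_force: 3.7
post in case axes 0.13648906587789597 0.06871447608656482 F 7.0592046953247305
```

View pics/t4.png

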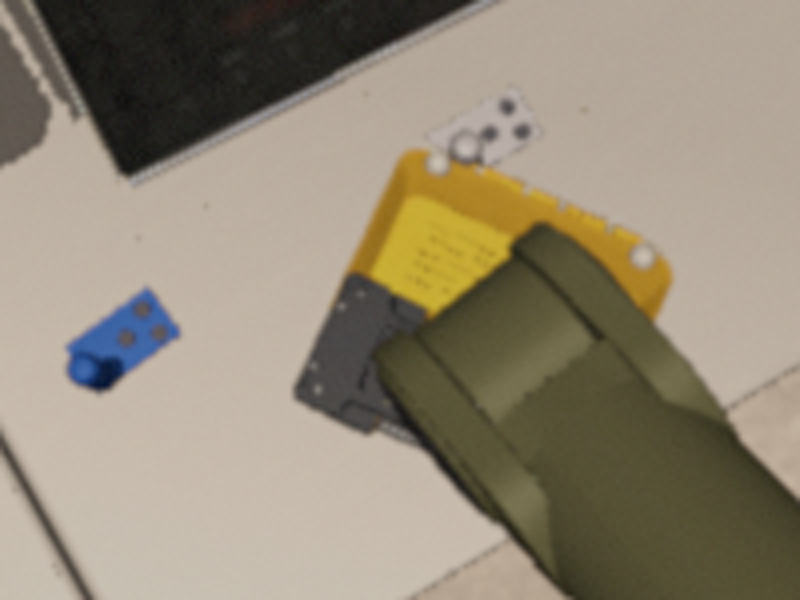

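The case is a bit under half turned and its back still presses the post at (465,150). The tool force is about 7 N. Continuing.

```bash
python3 -m jog '[[-0.0035,-0.0054,0,0,0,-0.052,0.087],[-0.0034,-0.0054,0,0,0,-0.052,0.087],[-0.0033,-0.0054,0,0,0,-0.052,0.087],[-0.0033,-0.0054,0,0,0,-0.052,0.087],[-0.0032,-0.0054,0,0,0,-0.052,0.087],[-0.0031,-0.0054,0,0,0,-0.052,0.087],[-0.003,-0.0054,0,0,0,-0.052,0.087],[-0.0029,-0.0054,0,0,0,-0.052,0.087]]'
python3 - <<'E'
from h import *
o=env.get_obs();a=o["tool_rot"][2];d=POST-o["tool_pos"][:2]
print("post in case axes",d@u(a+180),d@u(a-90),"F",o["force"][:2]@u(a))
E
```

```text
time_s: 6.73
tool_pos: [0.4703, 0.1219, 0.0369]
tool_rot: [-179.9, -0.2, 178.5]
force: [-3.7, 1.5, 2.8]
grip_width: 0.0871
grasp_force: 1.9
post in case axes 0.13725868774580635 0.05760756803837351 F 3.6916999365914682
```

```bash
python3 -m jog '[[-0.0038,-0.0054,0,0,0,-0.052,0.087],[-0.0037,-0.0054,0,0,0,-0.052,0.087],[-0.0026,-0.0054,0,0,0,-0.052,0.087],[-0.0025,-0.0054,0,0,0,-0.052,0.087],[-0.0024,-0.0054,0,0,0,-0.052,0.087],[-0.0023,-0.0054,0,0,0,-0.052,0.087],[-0.0022,-0.0054,0,0,0,-0.052,0.087],[-0.0022,-0.0054,0,0,0,-0.052,0.087],[-0.0021,-0.0054,0,0,0,-0.052,0.087],[0,0,0,0,0,0,0.087]]'
python3 - <<'E'
from h import *
import cv2
o=env.get_obs();a=o["tool_rot"][2];d=POST-o["tool_pos"][:2]
print("post in case axes",d@u(a+180),d@u(a-90),"F",o["force"][:2]@u(a))
i=env.read_camera("top")[140:290,260:460]; cv2.imwrite("pics/t5.png",cv2.resize(i,None,fx=4,fy=4,interpolation=cv2.INTER_CUBIC))
E
```

```text
time_s: 7.57
tool_pos: [0.5033, 0.0764, 0.0366]
tool_rot: [-179.9, -0.2, -154.8]
force: [-1.8, -3.5, 0.4]
grip_width: 0.0869
grasp_force: 1.4
post in case axes 0.1379976166300566 0.04518066307257655 F 3.0627616907126605
```

View pics/t5.png

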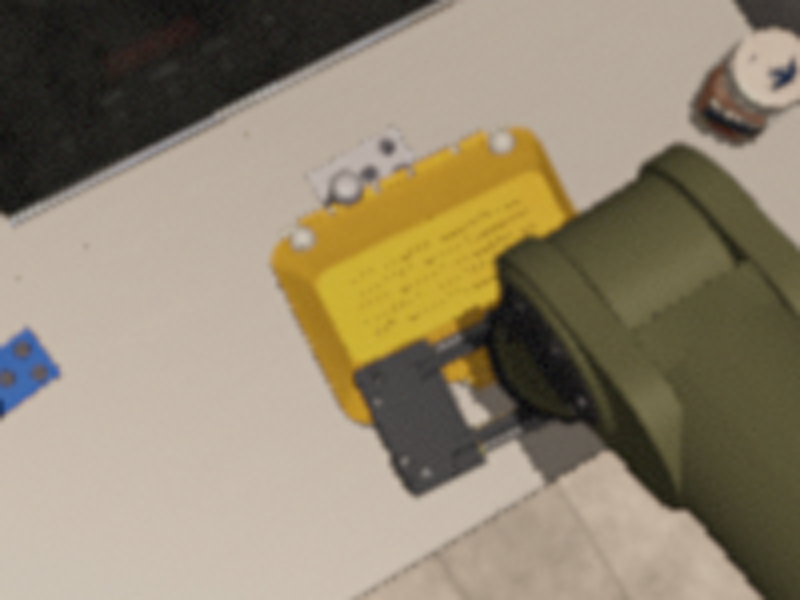

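The case is now nearly square, with its back against the post at (345,187). The tool yaw is 205° against about 209° wanted, so one small final turn and then back off.

```bash
python3 -m jog '[[-0.0024,-0.004,0,0,0,-0.035,0.087],[-0.0022,-0.003,0,0,0,-0.03,0.087],[0,0,0,0,0,0,0.087]]'
python3 - <<'E'
from h import *
o=env.get_obs();a=o["tool_rot"][2];d=POST-o["tool_pos"][:2]
print("post in case axes",d@u(a+180),d@u(a-90),"F",o["force"][:2]@u(a))
E
python3 -m jog '[[0.003,0,0,0,0,0,0.087],[0.008,0,0,0,0,0,0.087],[0.015,0,0,0,0,0,0.087],[0.02,0,0,0,0,0,0.087],[0.01,0,-0.02,0,0,0,0.087],[0,0,-0.04,0,0,0,0.087],[0,0,-0.04,0,0,0,0.087],[0,0,-0.04,0,0,0,0.087],[0,0,-0.04,0,0,0,0.087],[0,0,-0.02,0,0,0,0.087],[0,0,0,0,0,0,0.087]]'
python3 - <<'E'
from h import *
import cv2
i=env.read_camera("top"); cv2.imwrite("pics/top6.png",i); i=i[140:290,260:460]; cv2.imwrite("pics/t6.png",cv2.resize(i,None,fx=4,fy=4,interpolation=cv2.INTER_CUBIC))
E
```

```text
time_s: 7.87
tool_pos: [0.5088, 0.0723, 0.0365]
tool_rot: [-179.9, -0.4, -151.1]
force: [-6.2, -5.6, 4.1]
grip_width: 0.0873
grasp_force: 3.8
post in case axes 0.1378547830267542 0.042470134347762624 F 8.133329007168177
time_s: 8.78
tool_pos: [0.4651, 0.0477, 0.2418]
tool_rot: [-179.4, 0.3, -151.2]
force: [0.4, -0.5, 0.1]
grip_width: 0.087
grasp_force: 0.0
```

View pics/t6.png

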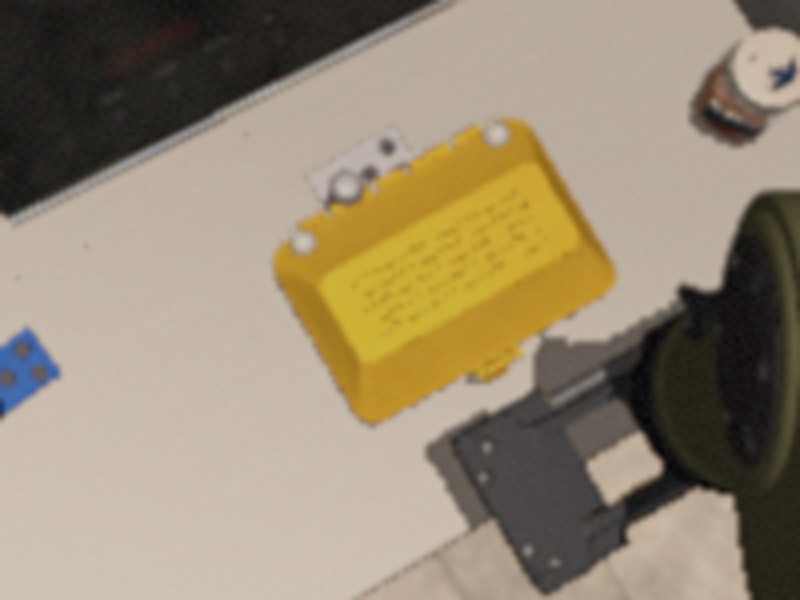

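```bash
python3 - <<'E'
from h import *
cr=lambda a:np.array(a)/4.+[260,140]-0.4
for z,l in((.05,[[395,415],[600,298]]),(.08,[[302,242],[497,133]]),(.093,[[370,360],[580,250]]),(.0,[[360,598],[490,520]]),(.004,[[305,178],[398,125]])):
    w=world(cr(l),z);d=w[1]-w[0];print(np.degrees(np.arctan2(d[1],d[0]))+90,w[:,:2].tolist())
E
```

```text
29.049786486462118 [[0.4788452013585357, 0.1481501118734273], [0.5458837488123813, 0.027456822739881065]]
28.96412057329937 [[0.5756403795654812, 0.2014737888441513], [0.6379855957974923, 0.08883374824319873]]
27.12462821488274 [[0.5068605976261072, 0.16491097566855795], [0.5677666084314449, 0.04601624471518148]]
29.978342082469815 [[0.373310148826147, 0.16713629461757662], [0.41867710894732063, 0.08848977455830329]]
29.5591558320206 [[0.6272509096841503, 0.19671796048563145], [0.659988317003606, 0.1389939282728096]]
```

The case is square to the plate within about 1°, with its back at the post and the gripper clear. Handing in.

```bash
python3 -c "
from cell import env
print(env.sign_off())"
```

```text
the job is handed in; nothing more can be done
None
```

The case was pivoted a quarter turn against the post without lifting: its clasp now faces the front, it is square to the foot plate within about 1°, and its back is at the post. The gripper is clear, I did not touch the spare case or the jar, and the job was handed in at about 9 s; no verdict came back.

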